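# Open the drain gate under the red funnel

### The arm

A 7-joint arm with a two-finger parallel gripper is mounted at the origin on the work surface. World frame = base frame: x ahead of the robot, y to its left, z up, the work surface at z = 0. Lengths are in m, angles in degrees, forces in N, time in s.
With the tool pointing down it reaches from about 0.425 to 0.875 m from the base axis. Payload 4.7 kg.
Tool frame: the origin (TCP) lies between the finger pads; the fingertips stand env.tip_reach ahead of it and the grasp point (between the pads) lies 2 mm behind it (env.tip_reach is the distance from the TCP to the fingertips, in m); z points along the fingers, y is the line along which they close (so a half turn about z gives the same grasp; the last joint's range is limited). The gripper opens to 87 mm and grips with 3 to 60 N. Pads are 19 mm wide; open, the fingers measure 117 mm over their backs; the gripper's body (75 mm by 190 mm) begins 51 mm behind the grasp point.
Start: joints at [74.089, 18.392, -4.016, 83.108, 1.295, 78.541, -3.26], TCP at [0.187, -0.623, 0.24] pointing down, gripper open.
Joint ranges: [-163.93, 163.93], [-17.29, 119.83], [-79.2, 71.16], [3.27, 140.29], [-89.18, 269.18], [5.43, 117.66], [-154.24, 154.24]. Speed limits (degrees/s): [147.25, 147.25, 180, 180, 180, 180, 180].

### API

Orientations are given as [roll, pitch, yaw] about the fixed x, y, z axes, in that order (R = Rz(yaw) Ry(pitch) Rx(roll)).
In Python, from cell import env, viewer gives the robot as it stands (env), with the cameras (viewer).
- The arm moves only by the tool drive_effector, called after "Request:" by a JSON object that holds its "method" and its "body". Schema: {"type":"object","properties":{"offsets":{"type":"array","items":{"type":"number"},"minItems":5,"maxItems":40},"grip_n":{"type":"number"},"only":{"type":"string"},"quiet":{"type":"boolean"},"lines":{"type":"string"}},"required":["offsets"],"additionalProperties":false}. offsets is one flat list of numbers that holds 1 to 8 rows one after another, with no inner brackets; each row has 5 numbers: dx, dy, dz in shares of 500 mm (1.0 is 500 mm), then a turn about the tool's z in shares of 120 degrees (1.0 is 120 degrees), then the finger opening in m; each row is the pose to reach, as a shift and turn from the pose commanded when the call began, along the tool's axes at that moment; what a row does not reach only later rows make up. A row lasts 1/12 s, in which the tool goes at most 0.0417 m and 7.16 degrees, less where a joint would pass 70% of its speed; a pose out of reach is approached as far as the arm can. The fingers move at their own pace and stop on an object; grip_n is the grip in N (left out, the last holds). Time passes only in rows, so rows that do not move let the fingers close. The tool returns the time, the measured TCP pose, the force, the opening and the grip force at its end. only (a regular expression) keeps the lines of the reply that match it, lines (a string "A,B") keeps lines A to B, and quiet returns only ok. Shift and turn numbers lie between -1 and 1, and a call with a number outside is refused. Input that does not fit is refused with a message, and nothing moves.
- env.get_obs(): the state, without advancing time (a new reading comes with each control period).
- viewer.read_camera(name): name is "scene" or "top"; returns a dict with "color" (480x640x3 uint8, blue, green, red), "fx", "fy", "cx", "cy" (pixels), "world_from_camera" (4x4, takes a point from camera to world coordinates). Camera axes: x right, y down, z forward; pixel columns grow to the right and rows downward; lengths in m; the calibration is good to about 2 mm. A picture is of the moment at which its call begins. There is no depth.
- env.sign_off(): hands the job in; it is judged then, once.
The state is a dict: "time_s": time; "qpos": joint angles; "joint_velocities": joint speeds; "effort": joint torques, N m; "tool_pos": TCP position; "tool_rot": TCP orientation; "force": force on the tool from outside, world axes, zero at the start; "wrist_torque": the same for the moment, N m; "grip_width": finger opening in m; "grasp_force": force on a finger pad.
Only numpy, scipy, OpenCV 4.12 (cv2) and the standard library are available. Lean on these libraries where they do the work, as an engineer would, in place of code of your own. Each camera call takes 0.05 s, during which the arm holds its last target. There are 200 camera calls.

### The job

Two drain boxes stand on the bench; open the drain gate under the red funnel. First pull that box's yellow lock slide all the way back, so that it no longer holds the gate, then slide the gate by its black tab fully open, away from the funnel to its stop, and let go. Leave the lock slide of the box with the blue funnel as it is.

Things in the scene. Friction and masses are not known exactly. Their poses are not given: they have to be found in the camera images.
- red_box: Fixed grey drain box with the RED funnel. Origin on the bench, on the gate's centre line; z up. Spans x -110..60, y -150..150 mm; deck 45 mm high. Funnel (104 mm rim, top 136 mm high) over y 85. The aluminium gate plate, 60 wide, slides towards -y. The brass bolt of the lock slide lies across its -y end and blocks it; drawn back over 14 mm towards -x it frees it. Slides stay where left.
- red_box_lock_tab (a point): Grip point on the yellow upright tab of the red box's lock slide, 80 mm above the bench; axes as red_box. Tab 12 mm thick in x, 30 wide in y, from 57 to 89 mm above the bench, free all round. Home at x -55, y -100 mm in red_box (may start 5 mm back); slides to its stop at x -85. Friction 2 N, slightly damped, no spring.
- red_box_gate_tab (a point): Grip point on the black upright tab of the red box's gate, 80 mm above the bench; axes as red_box. Tab 30 mm wide in x, 12 thick in y, from 51 to 89 mm above the bench, free all round. Shut at x 0, y -50 mm in red_box (may start 1.5 mm open); fully open at its stop at y -100. Friction 3 N, slightly damped, no spring.
- blue_box_lock_tab (a point): The same point on the yellow lock tab of the twin drain box, which has the BLUE funnel and is otherwise built alike. Not to be moved.

How it is judged (in metres and radians):
On the way:
1. the lock slide of the red-funnel box is drawn back at least 20 of its 30 mm, the gate still shut (x of red_box_lock_tab in the frame of red_box below -0.075 m and y of red_box_gate_tab in the frame of red_box above -0.058 m), for 0.2 s.
At the end, for the whole second after the job is handed in: The lock slide of the red-funnel box is drawn back at least 20 of its 30 mm and its gate is open to within 12 mm of its stop (x of red_box_lock_tab in the frame of red_box below -0.075 m and y of red_box_gate_tab in the frame of red_box below -0.088 m); the robot touches nothing.
It fails at once if the lock slide of the blue-funnel box is moved more than 8 mm (distance of blue_box_lock_tab from where it was at the start of the episode above 0.008 m).
It also fails if it takes over 48 s, if anything falls off the work surface, if the arm or the gripper's body presses on something with over 40 N, if the wrist force passes 120 N, or if a joint passes its speed limit or range.

## Working session

There is one attempt and no reset: what is moved stays moved. The work goes in short steps, Python scripts to look and compute and a tool call to move; the robot and the scene stay as the last step left them, time stands still between calls to the robot, and variables do not carry over. Pictures are saved under pics/ and viewed, at most 10 in all, crops included, and the job is handed in when it is done.

```bash
ls; mkdir -p pics; python3 - <<'E'
from cell import env, viewer
import cv2,numpy as np
for n in("scene","top"):
    c=viewer.read_camera(n); cv2.imwrite(f"pics/{n}0.png",c["color"]); np.save(f"pics/{n}.npy",c,allow_pickle=True)
    print(n,c["fx"],c["cx"],c["cy"],np.round(c["world_from_camera"],3).tolist())
o=env.get_obs(); print(o["time_s"],o["tool_pos"],o["tool_rot"],o["grip_width"],env.tip_reach)
E
```

```text
cell.py
pics
scene 456.25769432017466 329.7443347435445 242.4239491449366 [[0.863, 0.428, -0.266, 0.735], [0.504, -0.717, 0.481, -0.402], [0.015, -0.549, -0.836, 0.644], [0.0, 0.0, 0.0, 1.0]]
top 546.014222389085 310.2374466009365 238.00266829073055 [[-0.022, -0.998, 0.055, 0.482], [-1.0, 0.021, -0.013, -0.064], [0.012, -0.055, -0.998, 1.088], [0.0, 0.0, 0.0, 1.0]]
0.1 [ 0.1868102  -0.62209189  0.23856566] [-1.79902940e+02  5.98492892e-03  1.67217221e+01] 0.08706393032393096 0.017
```

View pics/scene0.png

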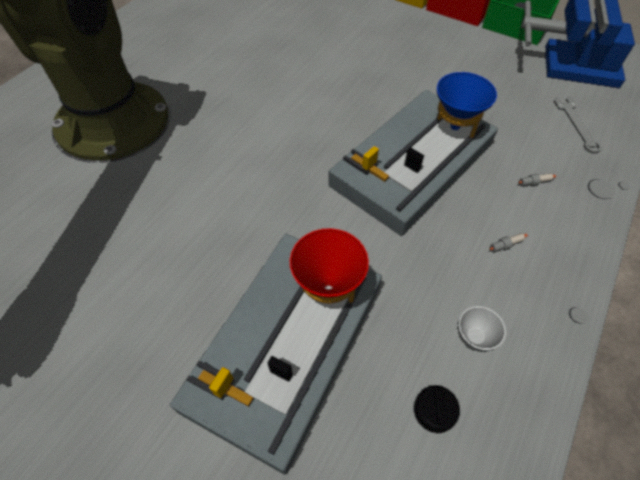

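View pics/top0.png

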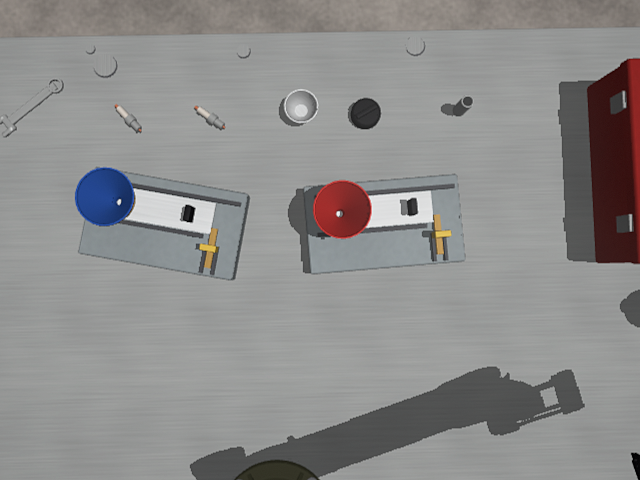

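The top view shows the red funnel at (342,209), its black gate tab at about (410,207) and its yellow lock tab at about (442,234). The scene view shows the same tabs at (281,368) and (221,381). The blue box is further to +y.

```bash
cat > m.py <<'E'
import cv2,numpy as np
def ray(c,u,v):
    T=c["world_from_camera"]; d=T[:3,:3]@np.array([(u-c["cx"])/c["fx"],(v-c["cy"])/c["fy"],1]); return T[:3,3],d/np.linalg.norm(d)
def plane(c,p,z):
    o,d=ray(c,*p); return o+d*(z-o[2])/d[2]
def tri(a,p,b,q):
    o1,d1=ray(a,*p);o2,d2=ray(b,*q)
    s=np.linalg.lstsq(np.c_[d1,-d2],o2-o1,rcond=None)[0]; P,Q=o1+s[0]*d1,o2+s[1]*d2
    return (P+Q)/2,np.linalg.norm(P-Q)
def blobs(img,lo,hi,roi,n=20):
    x0,y0,x1,y1=roi; h=cv2.cvtColor(img,cv2.COLOR_BGR2HSV)[y0:y1,x0:x1]; m=cv2.inRange(h,lo,hi)
    k,l,s,c=cv2.connectedComponentsWithStats(m); return [(c[i]+[x0,y0],s[i]+[x0,y0,0,0,0]) for i in range(1,k) if s[i,4]>=n],m
E
python3 - <<'E'
import cv2,numpy as np
S=np.load("pics/scene.npy",allow_pickle=True).item()["color"];T=np.load("pics/top.npy",allow_pickle=True).item()["color"]
a=cv2.resize(S[345:420,190:310],None,fx=6.6,fy=6.6,interpolation=cv2.INTER_NEAREST)[:,:800]
b=cv2.resize(T[185:270,380:480],None,fx=6,fy=6,interpolation=cv2.INTER_NEAREST)
cv2.imwrite("pics/c1.png",a);cv2.imwrite("pics/c2.png",b)
h=cv2.cvtColor(T,cv2.COLOR_BGR2HSV);g=cv2.cvtColor(S,cv2.COLOR_BGR2HSV)
for p in((442,234),(438,220),(438,250),(412,205),(405,210),(450,200)):print(p,h[p[1],p[0]])
for p in((221,375),(221,388),(243,397),(280,368),(288,372)):print(p,g[p[1],p[0]])
E
```

```text
(442, 234) [ 23 147 225]
(438, 220) [ 18 134 196]
(438, 250) [ 19 135 199]
(412, 205) [150   4  62]
(405, 210) [105   4 120]
(450, 200) [ 96  17 151]
(221, 375) [ 23 255 184]
(221, 388) [ 24 248  69]
(243, 397) [ 20 213 151]
(280, 368) [90 32 16]
(288, 372) [0 0 5]
```

View pics/c1.png

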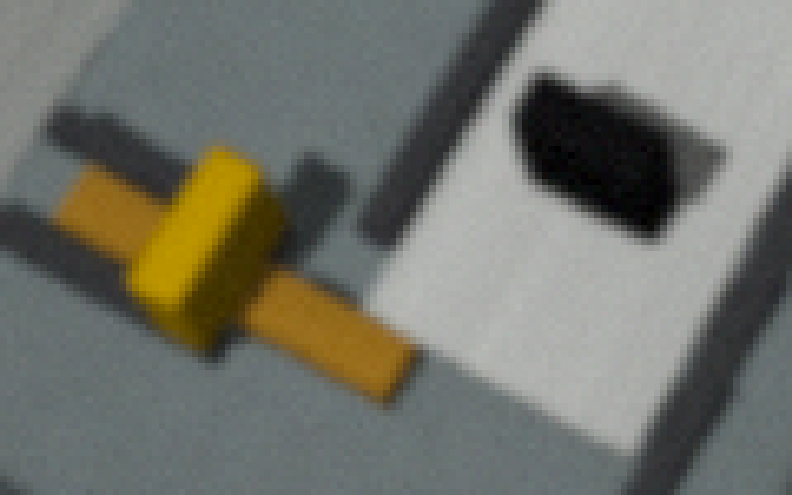

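View pics/c2.png

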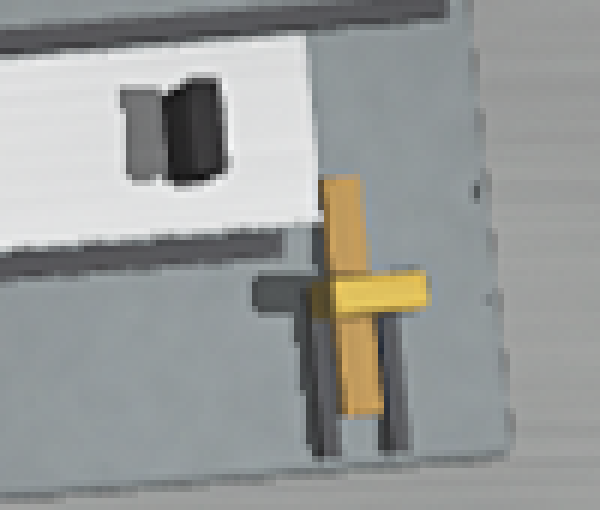

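Crop 1 puts the yellow tab's top face centre at about (220.3,378.6) in the scene view. Crop 2 puts it at about (443.5,233.5) in the top view. The black tab's top face centre is at about (414.5,206.5) in the top view. The bolt overlaps the plate's end, so the slide is still locked.

```bash
python3 - <<'E'
from m import *
S=np.load("pics/scene.npy",allow_pickle=True).item();T=np.load("pics/top.npy",allow_pickle=True).item()
print("lock",tri(T,(443.5,233.5),S,(220.3,378.6)), plane(T,(443.5,233.5),.089), plane(S,(220.3,378.6),.089))
# black tab top edge midpoints; dump grey levels
g=cv2.cvtColor(T["color"],cv2.COLOR_BGR2GRAY); print(g[206,398:422])
gs=cv2.cvtColor(S["color"],cv2.COLOR_BGR2GRAY); print(gs[354:384,264:298:1])
# deck contour at z=45 in top and plate edges
h=cv2.cvtColor(T["color"],cv2.COLOR_BGR2HSV)
m=cv2.inRange(h,(85,10,90),(110,60,200))[160:285,290:480]; 
m=cv2.morphologyEx(m,cv2.MORPH_CLOSE,np.ones((25,25)))
c=max(cv2.findContours(m,0,2)[0],key=cv2.contourArea)+[290,160]; print("deck",cv2.minAreaRect(c))
box=cv2.boxPoints(cv2.minAreaRect(c)); print(np.round([plane(T,p,.045) for p in box],4))
w=(h[...,1]<12)&(h[...,2]>205); w=(w.astype('u1')*255)[180:235,370:440]
c=max(cv2.findContours(w,0,2)[0],key=cv2.contourArea)+[370,180]; r=cv2.minAreaRect(c);print("plate",r)
print(np.round([plane(T,p,.047) for p in cv2.boxPoints(r)],4))
E
```

```text
lock (array([ 0.54104013, -0.32191605,  0.08588915]), np.float64(0.0031762638885361304)) [ 0.53975938 -0.32228093  0.089     ] [ 0.54330106 -0.3212891   0.089     ]
[222 227 213 100 112 116 117 120 113  61  33  39  39  45  60  60  60  56
  52 135 237 225 222 221]
[[ 47  58  95 ... 174 171 176]
 [ 46  76 126 ... 174 175 175]
 [ 59 101 143 ... 174 175 174]
 ...
 [175 175 176 ... 173 174 172]
 [172 178 175 ... 171 176 170]
 [176 176 177 ... 169 169 171]]
deck ((383.8197021484375, 226.5164031982422), (104.74984741210938, 155.4498748779297), 84.80557250976562)
[[ 0.6485 -0.0635  0.045 ]
 [ 0.6699 -0.3633  0.045 ]
 [ 0.4683 -0.3742  0.045 ]
 [ 0.4481 -0.0774  0.045 ]]
plate ((400.22967529296875, 208.56289672851562), (30.815860748291016, 63.09623336791992), 85.33314514160156)
[[ 0.6179 -0.1894  0.047 ]
 [ 0.6253 -0.3108  0.047 ]
 [ 0.566  -0.3136  0.047 ]
 [ 0.5586 -0.1926  0.047 ]]
```

The manual's scale: shifts go in shares of 500 mm and turns go in shares of 120 degrees. Converting my numbers, 0.284 m is 0.568, -0.123 m is -0.246, -6.5 degrees is -0.0542.

```bash
cat > go.py <<'E'
import sys
from cell import env, viewer
from scipy.spatial.transform import Rotation as R
import numpy as np
x,y,z,yaw=map(float,sys.argv[1:5]); o=env.get_obs(); r=R.from_euler("xyz",o["tool_rot"],degrees=True)
print(np.round(r.inv().apply(np.array([x,y,z])-o["tool_pos"]),4),"turn",round(o["tool_rot"][2]-yaw,2),"q",np.round(o["qpos"],0))
E
```

Request:
{"method": "drive_effector", "body": {"offsets": [0.072,-0.03,0,-0.0542,0.087,0.142,-0.062,0,-0.1083,0.087,0.214,-0.092,0,-0.1625,0.087,0.284,-0.124,0,-0.2167,0.087,0.356,-0.154,0,-0.2708,0.087,0.426,-0.184,0,-0.325,0.087,0.498,-0.216,0,-0.3792,0.087,0.568,-0.246,0,-0.4333,0.087], "grip_n": 20}}

```text
time_s: 0.77
tool_pos: [0.4247, -0.4213, 0.2393]
tool_rot: [-180.0, -0.0, 69.1]
force: [0.1, -0.4, 0.5]
grip_width: 0.0869
grasp_force: 0.0
```

```bash
python3 go.py .5415 -.322 .16 93.6
```

```text
[0.1345 0.0737 0.0793] turn -24.55 q [ 59.  13. -20.  90.   5.  77.  18.]
```

To row units: 0.1345 m is 0.269, 0.05 m is 0.1, -24.5 degrees is -0.2042.

Request:
{"method": "drive_effector", "body": {"offsets": [0.054,-0.0294,0,-0.0417,0.06,0.108,-0.058,0.02,-0.0833,0.06,0.162,-0.088,0.04,-0.125,0.06,0.269,0.04,0.06,-0.1667,0.06,0.269,0.1,0.1,-0.2042,0.06,0.269,0.1474,0.14,-0.2042,0.06,0.269,0.1474,0.158,-0.2042,0.06,0.269,0.1474,0.158,-0.2042,0.06]}}

```text
time_s: 1.43
tool_pos: [0.542, -0.3219, 0.1553]
tool_rot: [-179.8, -0.3, 93.4]
force: [-1.4, 1.0, -0.2]
grip_width: 0.0604
grasp_force: 0.0
```

```bash
python3 go.py .5415 -.322 .08 93.6
python3 - <<'E'
from m import *
from cell import env, viewer
S=viewer.read_camera("scene")["color"];T=viewer.read_camera("top")["color"]
a=cv2.resize(S[310:430,160:310],(500,400));b=cv2.resize(T[180:280,380:480],(300,300)); o=np.zeros((400,800,3),'u1');o[:,:500]=a;o[:300,500:]=b;cv2.imwrite("pics/c3.png",o)
E
```

```text
[-0.0005 -0.0002  0.0753] turn -0.18 q [ 50.  21. -27.  91.  10.  70.  25.]
```

View pics/c3.png

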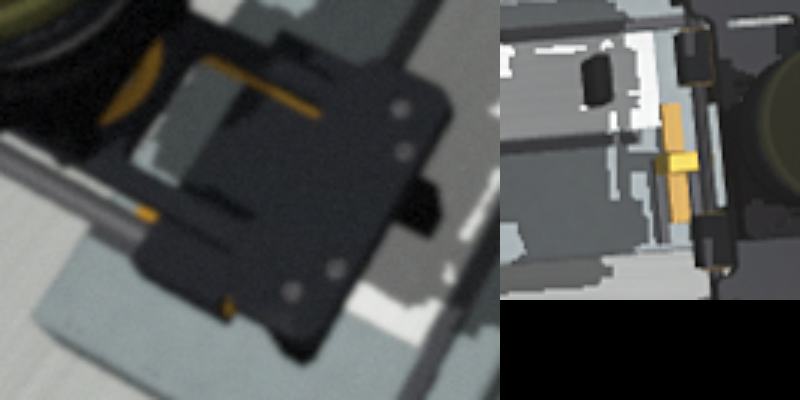

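The fingers straddle the yellow tab: it is at (680,162) in the top inset, with the fingers at rows 55 and 240. I'll descend and grip.

To row units: 0.075 m is 0.15, 0.06 m is 0.12.

Request:
{"method": "drive_effector", "body": {"offsets": [0,0,0.06,0,0.06,0,0,0.12,0,0.06,0,0,0.15,0,0.06,0,0,0.15,0,0.06,0,0,0.15,0,0,0,0,0.15,0,0,0,0,0.15,0,0,0,0,0.15,0,0], "grip_n": 20}}

```text
time_s: 2.2
tool_pos: [0.5419, -0.3252, 0.0876]
tool_rot: [179.9, 0.1, 93.2]
force: [-1.1, -0.0, 0.7]
grip_width: 0.041
grasp_force: 0.0
```

```bash
python3 go.py .5415 -.322 .08 93.6
```

```text
[ 0.0032 -0.0002  0.0076] turn -0.4 q [ 49.  25. -26.  95.  12.  63.  23.]
```

Request:
{"method": "drive_effector", "body": {"offsets": [0,0,0,0,0,0,0,0,0,0,0,0,0,0,0,0,0,0,0,0,0,0,0,0,0,0,0,0,0,0]}}

```text
time_s: 2.7
tool_pos: [0.5411, -0.3244, 0.0855]
tool_rot: [-180.0, 0.0, 93.2]
force: [0.2, 0.7, 1.2]
grip_width: 0.0118
grasp_force: 20.0
```

```bash
python3 go.py .5415 -.322 .08 93.6
```

```text
[0.0024 0.0006 0.0055] turn -0.35 q [ 49.  25. -26.  95.  12.  63.  23.]
```

Request:
{"method": "drive_effector", "body": {"offsets": [0,-0.01,0,0,0,0,-0.02,0,0,0,0,-0.03,0,0,0,0,-0.04,0,0,0,0,-0.05,0,0,0,0,-0.056,0,0,0,0,-0.056,0,0,0,0,-0.056,0,0,0]}}

```text
time_s: 3.37
tool_pos: [0.5119, -0.3263, 0.0856]
tool_rot: [-179.9, -0.0, 93.2]
force: [-1.8, -0.1, 1.5]
grip_width: 0.0117
grasp_force: 20.0
```

```bash
python3 go.py .5415 -.322 .08 93.6
```

```text
[0.0026 0.0298 0.0055] turn -0.41 q [ 52.  22. -26.  99.  11.  62.  25.]
```

To row units: -0.003 m is -0.006, -0.002 m is -0.004.

Request:
{"method": "drive_effector", "body": {"offsets": [0,-0.004,0,0,0,0,-0.006,0,0,0,0,-0.006,0,0,0,0,-0.006,0,0,0]}}

```text
time_s: 3.7
tool_pos: [0.5116, -0.3262, 0.0856]
tool_rot: [179.8, 0.0, 93.2]
force: [5.4, -0.6, -2.9]
grip_width: 0.0118
grasp_force: 20.0
```

Request:
{"method": "drive_effector", "body": {"offsets": [0,0,0,0,0.04,0,0,0,0,0.04,0,0,0,0,0.04,0,0,0,0,0.04,0,0,-0.06,0,0.04,0,0,-0.12,0,0.04,0,0,-0.16,0,0.06,0,0,-0.16,0,0.06]}}

```text
time_s: 4.37
tool_pos: [0.5125, -0.3274, 0.1708]
tool_rot: [179.6, 0.3, 93.2]
force: [0.7, 0.1, 0.0]
grip_width: 0.0467
grasp_force: 0.0
```

```bash
python3 go.py .592 -.268 .16 93.6
```

```text
[0.055  0.0826 0.011 ] turn -0.39 q [ 53.  17. -27.  94.   8.  70.  27.]
```

```bash
python3 - <<'E'
from m import *
S=np.load("pics/scene.npy",allow_pickle=True).item();T=np.load("pics/top.npy",allow_pickle=True).item()
gT=cv2.cvtColor(T["color"],cv2.COLOR_BGR2GRAY)
m=cv2.inRange(gT,48,85)[192:222,407:420]; ys,xs=np.nonzero(cv2.morphologyEx(m,cv2.MORPH_OPEN,np.ones((3,3)))); print("topface",xs.min()+407,xs.max()+407,ys.min()+192,ys.max()+192,xs.mean()+407,ys.mean()+192)
gS=cv2.cvtColor(S["color"],cv2.COLOR_BGR2GRAY)
m=cv2.inRange(gS,0,60)[350:390,262:300]; c=max(cv2.findContours(m,0,2)[0],key=cv2.contourArea)+[262,350]
print(cv2.approxPolyDP(c,1.5,True)[:,0].tolist())
p=(xs.mean()+407,ys.mean()+192); print(plane(T,p,.089))
print(tri(T,(411.5,215),S,(272.6,355.9)))
E
```

```text
topface 411 416 200 212 413.6393442622951 205.78688524590163
[[271, 357], [268, 362], [270, 370], [288, 380], [292, 375], [291, 365]]
[ 0.59207805 -0.26891114  0.089     ]
(array([ 0.57766198, -0.26476962,  0.08002478]), np.float64(0.0044508785826653))
```

To row units: 0.0826 m is 0.1652, 0.055 m is 0.11.

Request:
{"method": "drive_effector", "body": {"offsets": [0.04,0.06,0,0,0.06,0.08,0.11,0,0,0.06,0.11,0.1652,0,0,0.06,0.11,0.1652,0,0,0.06,0.11,0.1652,0,0,0.06,0.11,0.1652,0,0,0.06]}}

```text
time_s: 4.87
tool_pos: [0.5886, -0.2671, 0.1646]
tool_rot: [-179.9, 0.0, 93.2]
force: [0.0, -0.6, 1.0]
grip_width: 0.0599
grasp_force: 0.0
```

```bash
python3 go.py .593 -.268 .083 93.6
python3 - <<'E'
from m import *
from cell import env, viewer
S=viewer.read_camera("scene")["color"];T=viewer.read_camera("top")["color"]
a=cv2.resize(S[310:430,160:310],(500,400));b=cv2.resize(T[180:280,380:480],(300,300)); o=np.zeros((400,800,3),'u1');o[:,:500]=a;o[:300,500:]=b;cv2.imwrite("pics/c4.png",o)
E
```

```text
[-0.0012  0.0045  0.0816] turn -0.39 q [ 44.  23. -29.  88.  11.  72.  17.]
```

View pics/c4.png

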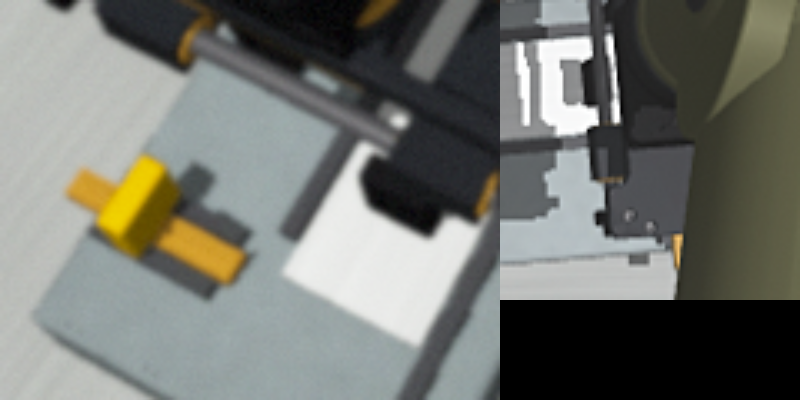

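The scene view shows the yellow tab at (140,205), drawn back, with the bolt end at (240,265) clear of the plate. The black tab is at (400,200), still shut. Both views put the gate tab near (0.592, -0.268), so I'll descend.

To row units: 0.081 m is 0.162, 0.06 m is 0.12.

Request:
{"method": "drive_effector", "body": {"offsets": [0,0.008,0.06,0,0.06,0,0.008,0.12,0,0.06,0,0.008,0.162,0,0.06,0,0.008,0.162,0,0.06,0,0.008,0.162,0,0.06,0,0.008,0.162,0,0,0,0.008,0.162,0,0,0,0.008,0.162,0,0], "grip_n": 30}}

```text
time_s: 5.63
tool_pos: [0.5946, -0.2671, 0.0867]
tool_rot: [179.8, 0.1, 93.2]
force: [0.2, -0.0, -0.5]
grip_width: 0.0472
grasp_force: 0.0
```

Request:
{"method": "drive_effector", "body": {"offsets": [0,0,0,0,0,0,0,0,0,0,0,0,0,0,0,0,0,0,0,0]}}

```text
time_s: 5.97
tool_pos: [0.5933, -0.2667, 0.0852]
tool_rot: [-180.0, 0.0, 93.2]
force: [-1.9, 0.7, 4.7]
grip_width: 0.0297
grasp_force: 30.0
```

```bash
python3 go.py .593 -.268 .083 93.6
```

```text
[-0.0013 -0.0003  0.0022] turn -0.38 q [ 43.  27. -28.  92.  14.  64.  15.]
```

To row units: -0.05 m is -0.1, -0.047 m is -0.094.

Request:
{"method": "drive_effector", "body": {"offsets": [-0.012,0,0,0,0,-0.026,0,0,0,0,-0.04,0,0,0,0,-0.054,0,0,0,0,-0.068,0,0,0,0,-0.082,0,0,0,0,-0.094,0,0,0,0,-0.1,0,0,0,0]}}

```text
time_s: 6.63
tool_pos: [0.5963, -0.3153, 0.0851]
tool_rot: [-180.0, -0.1, 93.2]
force: [-4.1, 7.2, 9.6]
grip_width: 0.0297
grasp_force: 30.0
```

Request:
{"method": "drive_effector", "body": {"offsets": [-0.002,0,0,0,0,-0.006,0,0,0,0,-0.006,0,0,0,0,-0.006,0,0,0,0]}}

```text
time_s: 6.97
tool_pos: [0.5964, -0.3154, 0.0851]
tool_rot: [-179.9, -0.3, 93.3]
force: [-4.7, 8.0, 7.7]
grip_width: 0.0298
grasp_force: 30.0
```

It moved 48.7 mm and then the force rose without further motion, so the gate is at its stop. I'll release, lift and check.

To row units: -0.11 m is -0.22, -0.07 m is -0.14.

Request:
{"method": "drive_effector", "body": {"offsets": [0.004,0,0,0,0.05,0.004,0,0,0,0.05,0.004,0,0,0,0.05,0.004,0,0,0,0.05,0.004,0,-0.06,0,0.05,0.004,0,-0.14,0,0.05,0.004,0,-0.22,0,0.05,0.004,0,-0.22,0,0.05]}}

```text
time_s: 7.63
tool_pos: [0.6006, -0.3194, 0.2042]
tool_rot: [179.3, 0.4, 93.2]
force: [1.3, -0.3, 1.8]
grip_width: 0.0501
grasp_force: 0.0
```

Request:
{"method": "drive_effector", "body": {"offsets": [0,0,-0.06,0,0.05,-0.08,0,-0.08,0,0.05,-0.16,0,-0.08,0,0.05,-0.24,0,-0.08,0,0.05,-0.32,0,-0.08,0,0.05,-0.4,0,-0.08,0,0.05,-0.4,0,-0.08,0,0.05,-0.4,0,-0.08,0,0.05]}}

```text
time_s: 8.3
tool_pos: [0.6055, -0.5211, 0.2314]
tool_rot: [-179.8, -0.0, 92.9]
force: [-0.4, 1.1, 0.7]
grip_width: 0.05
grasp_force: 0.0
```

```bash
python3 - <<'E'
from m import *
from cell import env, viewer
S=viewer.read_camera("scene")["color"];T=viewer.read_camera("top")["color"]
a=cv2.resize(S[310:430,160:310],(500,400));b=cv2.resize(T[180:280,380:480],(300,300)); o=np.zeros((400,800,3),'u1');o[:,:500]=a;o[:300,500:]=b;cv2.imwrite("pics/c5.png",o)
E
```

```text
(no output)
```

View pics/c5.png

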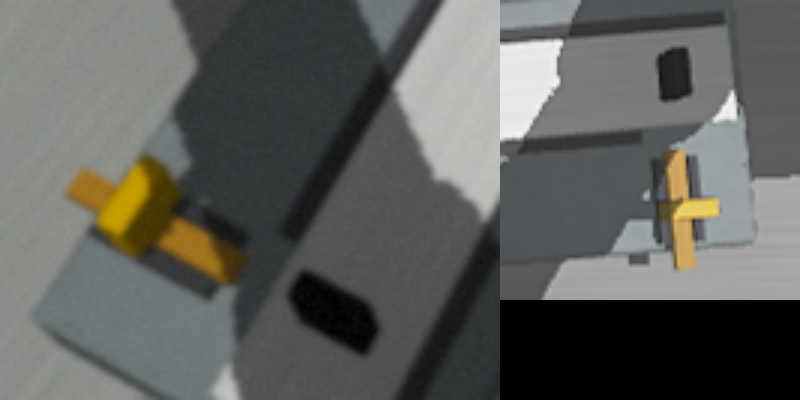

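The gate tab is now at (675,73) in the top inset, about 26 px (48 mm) from where it started. The lock tab at (695,208) is still drawn back, and the gripper is clear.

Request:
{"method": "drive_effector", "body": {"offsets": [0,0,0,0,0.05,0,0,0,0,0.05,0,0,0,0,0.05,0,0,0,0,0.05]}}

```text
time_s: 8.73
tool_pos: [0.608, -0.5162, 0.2354]
tool_rot: [180.0, 0.0, 93.3]
force: [-0.1, -0.1, -0.7]
grip_width: 0.0499
grasp_force: 0.0
```

```bash
python3 -c "
from cell import env, viewer
print(env.sign_off())"
```

```text
the job is handed in; nothing more can be done
None
```

The red box's lock slide is drawn back to its stop and its gate is open to its stop (about 49 mm of travel); the arm is clear, the blue box was not touched, and the job was handed in at about 8.7 s (`sign_off` returned no verdict).

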